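# Lock a frame moulding in the clamping jig

### The job

In the picture framer's jig, push the loose length of moulding along its channel with the fingertips until its end is snug against the steel stop. Then push the toggle clamp's handle over, past its dead point, so that it snaps into lock and its pad pins the moulding against the fence. Only push: do not pick up or tip the moulding, and leave the other things on the bench where they are.

Things in the scene. Friction and masses are not known exactly. Their poses are not given: they have to be found in the camera images.
- jig: fixed clamping jig on a plywood board 240 (x) x 360 (y) x 18 mm; origin under the board's centre, x away from the robot at yaw 0, y left, z up; its top is at z 18 mm. A channel 46 mm wide for the moulding runs along y (x 39 to 85 mm), closed at its left end by the stop. A steel push-pull toggle clamp stands on the robot's side of it: x -73 to 30, y 15 to 65 mm
- end_stop (a point): middle of the face of the dark steel stop block (34 mm high above the board) that the moulding's left end must come up against; jig x 62, y 100, z 33 mm. The channel's walls, aluminium, a low lip (8 mm high, robot's side) and a fence (28 mm high, 22 thick, far side), run from jig y -70 to y 130 mm; right of y -70 the board is bare
- moulding: loose length of plain wooden picture-frame moulding, 40 wide x 160 long (its y axis) x 30 mm high at its tall edge (18 wide, facing the clamp), 14 mm high at its low edge, about 140 g; lies on the jig's board in the channel, its left end 20 to 70 mm short of the stop, its right end sticking out past the channel's walls. Origin under its centre
- moulding_head (a point): middle of the moulding's left end face (the end towards the stop), 15 mm above its underside
- moulding_tail (a point): middle of the moulding's right end face (the free end, to push on), 15 mm above its underside
- clamp_handle (a joint): handle angle, rad: 0 open, leaning 0.35 back to the robot (jig -x); grows as it is pushed over forwards, about jig +y, towards the moulding; vertical at 0.35, dead point 1.25, locked 1.6. A spring resists up to the dead point (10 N at the grip at first, fading) and throws it back open if let go; past it, it snaps on to 1.6 by itself and stays. It drives rod and pad 20 mm out
- clamp_pivot (a point): the handle's pivot axis (along jig y), fixed on the jig: jig x -35, y 40, z 48 mm
- handle_grip (a point): middle of the handle's black rubber grip, 75 mm from the pivot on the handle's centre line; moves with the handle. The grip is a bar 16 mm thick, 26 mm wide (along jig y), from 43 to 105 mm from the pivot
- clamp_pad: round black rubber pad, 18 mm diameter, on the end of the clamp's rod, 16 mm above the board; presses the moulding's tall edge sideways onto the fence when the clamp is locked (springs in by up to 8 mm). Origin 8.5 mm behind its face
- offcut: dark wooden moulding offcut, 40 x 55 x 30 mm, lying on the jig's board behind and to the right of the clamp; origin under its centre
- glue: white glue bottle, 54 mm diameter, 150 mm tall, standing left of the jig; origin at its foot
- nail_tin: open steel tin, 64 mm diameter, 70 mm tall, standing left of the jig; origin at its foot
- tape: flat roll of paper tape, 90 mm diameter, 25 mm high, lying beyond the jig; origin under its centre
- screwdriver: screwdriver lying on the bench right of the jig
- brush: flat brush lying on the bench beyond the jig
- cork_block: cork sanding block 100 x 60 x 35 mm, left of the jig; origin under its centre
There are look-alikes about, which are no part of the job. There is more than one size of the moulding; the job needs the middle-sized.

How it is judged (in metres and radians):
On the way, in this order (a step that is already met when the one before it is completed fails the run):
1. the moulding is pushed home against the stop (within 5 mm), flat in its channel, the clamp still open (y of moulding_head in the frame of jig above 0.095 m and z of moulding in the frame of jig below 0.021 m and x of moulding_head in the frame of jig between 0.052 and 0.072 m and angle between the y axis of moulding and the y axis of jig, either way round below 0.1 rad and value of joint clamp_handle below 0.6 rad), for 0.2 s.
2. the clamp's handle has gone over its dead point and is locked (value of joint clamp_handle above 1.5 rad), for 0.2 s.
At the end, for the whole second after the job is handed in: The moulding lies flat in the channel, its left end within 5 mm of the stop, at rest; the clamp's handle is locked (joint above 1.5 rad) and the pad presses on the moulding with more than 3 N (y of moulding_head in the frame of jig above 0.095 m and z of moulding in the frame of jig below 0.021 m and x of moulding_head in the frame of jig between 0.052 and 0.072 m and angle between the y axis of moulding and the y axis of jig, either way round below 0.1 rad and value of joint clamp_handle above 1.5 rad and contact force between clamp_pad and moulding above 3 N and linear speed of moulding below 0.02 m/s); the robot touches nothing.
It fails at once if the moulding is lifted more than 12 mm off the board or tipped by more than 0.25 rad (z of moulding in the frame of jig above 0.03 m or angle between moulding's own z axis and vertical above 0.25 rad).
It fails at once if another thing on the bench is moved by more than 30 mm (distance of any of offcut, glue, nail_tin, tape, screwdriver, brush, cork_block from where it was at the start of the episode above 0.03 m).
It also fails if it takes over 45 s, if anything falls off the work surface, if the arm or the gripper's body presses on something with over 40 N, if the wrist force passes 120 N, or if a joint passes its speed limit or range.

### The arm

A 6-joint arm with a two-finger parallel gripper is mounted at the origin on the work surface. World frame = base frame: x ahead of the robot, y to its left, z up, the work surface at z = 0. Lengths are in mm, angles in rad, forces in N, time in s.
With the tool pointing down it reaches from about 400 to 925 mm from the base axis. Payload 3.4 kg.
Tool frame: the origin (TCP) lies at the very end of the fingers, on their centre line; the grasp point (between the pads) lies 19 mm behind it; z points along the fingers, y is the direction in which the jaws open and shut (so a half turn about z gives the same grasp; the last joint's range is limited). The gripper opens to 85 mm and grips with 20 to 120 N. Pads are 22 mm wide; open, the fingers measure 114 mm over their backs; the gripper's body (76 mm by 85 mm) begins 54 mm behind the grasp point. The pads swing forward as they close: fully open they stand 13 mm farther back than shut.
Start: joints at [1.163, 0.307, 1.506, -0, 1.328, -0.073], TCP at [188.957, 543.071, 191.605] pointing down, gripper open.
Joint ranges: [-3.12, 3.12], [-1.05, 2.28], [0.14, 2.33], [-1.42, 4.57], [0.1, 2.73], [-2.68, 2.68]. Speed limits (rad/s): [2.57, 2.57, 3.14, 3.14, 3.14, 3.14].

### API

Orientations are given as a unit quaternion [w, x, y, z].
In Python, from cell import manip gives the robot as it stands.
- The arm moves only by the tool move_arm, never from a script. Its argument "moves" is a list that holds one entry, the list of rows, each a list of 7 numbers: the shift along the world's x, y, z in m, then the turn, a rotation vector about the world's x, y, z in rad, then the finger opening in m, from 0 to 0.0854. In form: [[[tx, ty, tz, rx, ry, rz, jaw], ...]]. A call has 1 to 10 rows; each row is the pose to reach, as a shift and turn from the pose commanded when the call began; what a row does not reach only later rows make up. A row lasts 1/12 s, in which the tool goes at most 41.7 mm and 7.16 degrees, less where a joint would pass 70% of its speed; a pose out of reach is approached as far as the arm can. A call with a gripper value outside its range is refused whole. The fingers move at their own pace and stop on an object; "newtons" is the grip in N (left out, the last holds). Time passes only in rows, so rows that repeat a pose let the fingers close. It gives the time, the measured TCP pose, the force and the opening at its end, in the units of the state.
- manip.observe(): the state, without advancing time (a new reading comes with each control period).
- manip.grab_frame(name): name is "side" or "top"; returns (picture, depth): 420x560x3 uint8, red, green, blue; 420x560 float32, mm along the optical axis (not along the pixel's ray), 0 where there is no reading.
- manip.camera_params(name): a dict with "mtx" (3x3 intrinsics, pixels), "k1" (the pictures are not rectified: a ray, as slopes to the right and down, at radius r is drawn at 1 + k1 r^2 times it, then the intrinsics apply), "pose" (4x4, takes a point from camera to world coordinates). Camera axes: x right, y down, z forward; pixel columns grow to the right and rows downward; lengths in mm; the calibration is good to about 2 mm. A picture is of the moment at which its call begins. camera_params takes no time and is no camera call.
- manip.sign_off(): hands the job in, once; it reports no verdict.
Trained networks look in the newest picture that a camera, given by its name, has taken for a name from the list of things; names that differ only in an ending like _2 or _b are one class to them, and where a whole thing is asked for, a point or a joint stands for the part that bears it (a point fixed in the world has none). Each returns a list of dicts, best first, with "score" (0 to 1); they miss things now and then, are a little off and sometimes report something else, mostly with a low value. They report only what shows in the picture. A call takes as long as a camera call. They do not tell look-alikes from the thing itself.
- manip.spot_in(camera, query): "centre" ([x, y, z] in mm, in the coordinates of the camera as it stood for that picture, good to about 4 mm: the middle of the surface that is visible of it).
- manip.silhouettes(camera, query): "pixels" (420x560 bool, what is visible of it).
- manip.place_of(camera, query): "centre" ([x, y, z] in mm, in the coordinates of the camera as it stood for that picture, good to about 4 mm: a listed point, or the origin of a listed thing).
The state is a dict: "t": time; "joints": joint angles; "qvel": joint speeds; "effort": joint torques, N m; "tcp_pos": TCP position; "ee_rot": TCP orientation; "wrist_force": force on the tool from outside, world axes, zero at the start; "wrist_torque": the same for the moment, N m; "width": finger opening in mm.
Only numpy, scipy, OpenCV 4.12 (cv2) and the standard library are available. Lean on these libraries where they do the work, as an engineer would, in place of code of your own. Each camera call takes 0.05 s, during which the arm holds its last target. There are 200 camera calls.

## Working session

There is one attempt and no reset: what is moved stays moved. The work goes in short steps, Python scripts to look and compute and a tool call to move; the robot and the scene stay as the last step left them, time stands still between calls to the robot, and variables do not carry over. Pictures are saved under pics/ and viewed, about 8 in all and at most 12, crops included, and the job is handed in when it is done.

Besides the shell and the picture viewer there is one more tool, called after "Call:" by a JSON object that holds its "op" and its "data". move_arm: Moves the arm, as the interface text tells. Its arguments: {"type":"object","properties":{"moves":{"type":"array","items":{"type":"array","items":{"type":"array","items":{"type":"number"}}}},"newtons":{"type":"number"}},"required":["moves"]}

```bash
mkdir -p pics; cat > h.py <<'E'
import numpy as np, cv2
from cell import manip
def w(cam,p):
    P=np.array(manip.camera_params(cam)["pose"]); return (P@np.r_[p,1])[:3]
def cloud(cam,d):
    c=manip.camera_params(cam); K=np.array(c["mtx"]); k=c["k1"]
    v,u=np.mgrid[0:420,0:560]; 
    pts=np.stack([u,v],-1).reshape(-1,1,2).astype(float)
    r=cv2.undistortPoints(pts,K,np.array([k,0,0,0.])).reshape(420,560,2)
    X=np.dstack([r*d[...,None],d]); P=np.array(c["pose"])
    return X@P[:3,:3].T+P[:3,3]
E
python3 - <<'E'
from h import *
ims=[]
for c in("top","side"):
    im,d=manip.grab_frame(c); np.savez(f"{c}.npz",im=im,d=d)
    cv2.imwrite(f"pics/{c}.png",cv2.resize(im[...,::-1],(784,588)))
    for q in["jig","end_stop","moulding","moulding_head","moulding_tail","clamp_pivot","handle_grip","clamp_pad","offcut"]:
        print(c,q,[(w(c,r["centre"]).round().tolist(),round(r["score"],2)) for r in manip.place_of(c,q)[:3]])
print(manip.observe()["t"])
E
```

```text
top jig [([574.0, 95.0, 1.0], 0.65)]
top end_stop [([613.0, 209.0, 35.0], 0.88), ([500.0, 116.0, 112.0], 0.57)]
top moulding [([742.0, 397.0, -0.0], 0.76), ([627.0, -353.0, -1.0], 0.62), ([644.0, 90.0, 20.0], 0.57)]
top moulding_head [([621.0, 172.0, 34.0], 0.76), ([730.0, -319.0, 20.0], 0.57), ([779.0, -28.0, -0.0], 0.28)]
top moulding_tail [([658.0, 15.0, 31.0], 0.76), ([522.0, -397.0, 20.0], 0.62), ([761.0, 339.0, 14.0], 0.6)]
top clamp_pivot [([532.0, 130.0, 46.0], 0.69), ([655.0, 12.0, 33.0], 0.55)]
top handle_grip [([498.0, 116.0, 114.0], 0.58)]
top clamp_pad [([580.0, 141.0, 29.0], 0.49), ([529.0, 128.0, 45.0], 0.4), ([415.0, 322.0, 0.0], 0.31)]
top offcut [([519.0, -32.0, 18.0], 0.65)]
side jig [([574.0, 96.0, 2.0], 0.97)]
side end_stop [([612.0, 207.0, 38.0], 0.82)]
side moulding [([639.0, 86.0, 18.0], 0.77), ([623.0, -360.0, -4.0], 0.59), ([743.0, 397.0, -2.0], 0.52)]
side moulding_head [([623.0, 167.0, 31.0], 0.93), ([729.0, -314.0, 19.0], 0.64), ([723.0, 457.0, 10.0], 0.51)]
side moulding_tail [([660.0, 14.0, 34.0], 0.9), ([520.0, -400.0, 21.0], 0.74), ([758.0, 340.0, 11.0], 0.53)]
side clamp_pivot [([530.0, 125.0, 47.0], 0.84)]
side handle_grip [([504.0, 123.0, 118.0], 0.59)]
side clamp_pad []
side offcut [([521.0, -35.0, 17.0], 0.93)]
1.0
```

View pics/top.png

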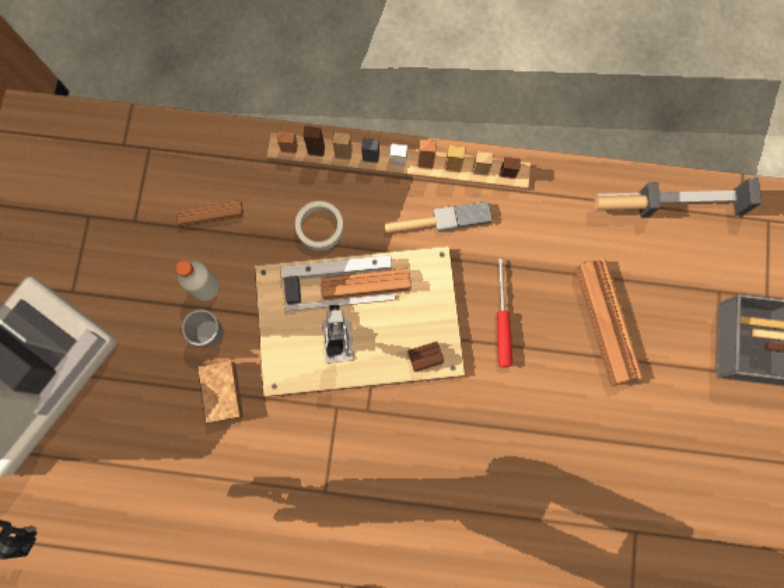

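View pics/side.png

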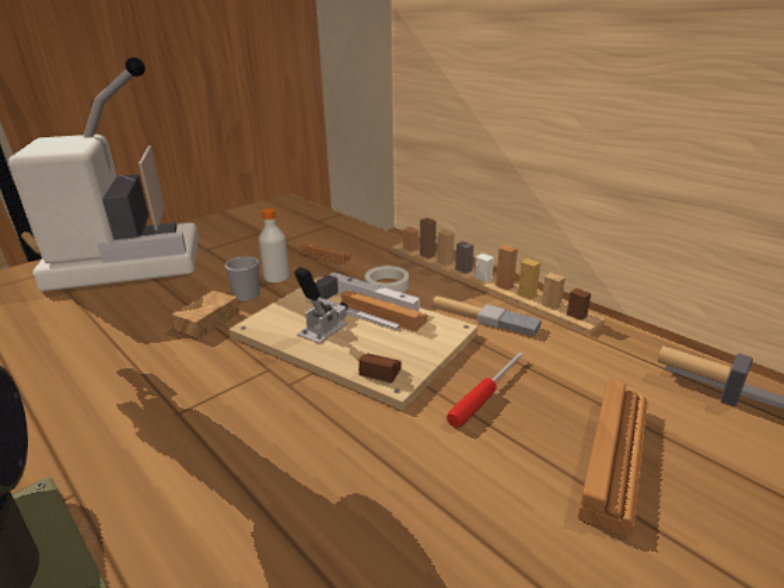

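```bash
python3 - <<'E'
from h import *
# board yaw from top-surface points in depth: z 12..24
for c in("top","side"):
    f=np.load(c+".npz"); X=cloud(c,f["d"]); ok=f["d"]>0
    near=np.hypot(X[...,0]-574,X[...,1]-95)<240
    m=(ok&near&(abs(X[...,2]-18)<5))
    p=X[m][:,:2].astype(np.float32); print(c,len(p),cv2.minAreaRect(p))
    t=(ok&(abs(X[...,2]-48)<4)&(np.hypot(X[...,0]-640,X[...,1]-90)<110)&(X[...,0]>600))
    p=X[t][:,:2].astype(np.float32); print(len(p),cv2.minAreaRect(p))
E
```

```text
top 9853 ((619.528564453125, 130.04791259765625), (351.7832336425781, 409.2953186035156), 12.21738338470459)
713 ((646.5096435546875, 105.22283935546875), (64.79872131347656, 184.90005493164062), 13.597922325134277)
side 6312 ((615.9895629882812, 130.47044372558594), (346.37200927734375, 415.40728759765625), 12.539438247680664)
502 ((646.8184204101562, 104.0679702758789), (66.75169372558594, 189.84432983398438), 12.9194917678833)
```

The top view shows the jig board around (360,320). The moulding in the channel spans (322,287) to (410,280), the stop is at (292,290), the clamp at (337,335) and the offcut at (425,355). The side view agrees. Geometry fits jig origin (574, 95.5) with yaw 0.232. The moulding's head sits at jig y≈62, so it needs a push of about 38 mm.

```bash
python3 - <<'E'
from h import *
from scipy.spatial.transform import Rotation as R
o=manip.observe(); q=o["ee_rot"]; print(o["tcp_pos"],R.from_quat(np.roll(q,-1)).as_matrix().round(3))
y=.232; J=np.array([[np.cos(y),-np.sin(y)],[np.sin(y),np.cos(y)]])
for p in[(62,-135),(62,-113),(62,-74),(-105,40),(-89,40)]:
    print(p,(J@p+[574,95.5]).round(1))
def path(a,r=75):
    x=-35+r*np.sin(a)-8*np.cos(a)-11; z=48+r*np.cos(a)+8*np.sin(a); return x,z
for a in np.arange(-.35,1.3,.15):
    x,z=path(a); print(round(a,2),(J@[x,40]+[574,95.5]).round(1),round(z,1))
E
```

```text
[188.9420957  543.06883442 191.62103663] [[-0.944  0.329 -0.   ]
 [ 0.329  0.944  0.   ]
 [ 0.     0.    -1.   ]]
(62, -135) [665.4 -21.6]
(62, -113) [ 6.603e+02 -2.000e-01]
(62, -74) [651.4  37.7]
(-105, 40) [462.6 110.3]
(-89, 40) [478.2 114. ]
-0.35 [487.7 116.2] 115.7
-0.2 [497.9 118.6] 119.9
-0.05 [508.6 121.2] 122.5
0.1 [519.6 123.7] 123.4
0.25 [530.5 126.3] 122.6
0.4 [541.3 128.9] 120.2
0.55 [551.5 131.3] 116.1
0.7 [561.1 133.6] 110.5
0.85 [569.7 135.6] 103.5
1.0 [577.2 137.4] 95.3
1.15 [583.5 138.8] 85.9
```

Call:
{"op": "move_arm", "data": {"moves": [[[0.476,-0.565,0.02,0,0,0.567,0],[0.476,-0.565,0.02,0,0,0.567,0],[0.476,-0.565,0.02,0,0,0.567,0],[0.476,-0.565,0.02,0,0,0.567,0],[0.476,-0.565,0.02,0,0,0.567,0],[0.476,-0.565,0.02,0,0,0.567,0],[0.476,-0.565,0.02,0,0,0.567,0],[0.476,-0.565,0.02,0,0,0.567,0],[0.476,-0.565,0.02,0,0,0.567,0],[0.476,-0.565,0.02,0,0,0.567,0]]], "newtons": 60}}

```text
t: 1.83
tcp_pos: [450.3, 232.7, 202.9]
ee_rot: [0.0, -0.116, 0.993, 0.0]
wrist_force: [1.3, 0.2, -0.1]
width: -0.0
```

Call:
{"op": "move_arm", "data": {"moves": [[[0.208,-0.246,0.0,0,0,0,0],[0.208,-0.246,0.0,0,0,0,0],[0.208,-0.246,0.0,0,0,0,0],[0.208,-0.246,0.0,0,0,0,0],[0.208,-0.246,0.0,0,0,0,0],[0.208,-0.246,0.0,0,0,0,0],[0.208,-0.246,0.0,0,0,0,0],[0.208,-0.246,0.0,0,0,0,0],[0.208,-0.246,0.0,0,0,0,0],[0.208,-0.246,0.0,0,0,0,0]]]}}

```text
t: 2.67
tcp_pos: [658.1, -13.4, 201.7]
ee_rot: [-0.0, -0.114, 0.993, 0.0]
wrist_force: [-0.9, 0.7, -0.2]
width: -0.2
```

Call:
{"op": "move_arm", "data": {"moves": [[[0,0,-0.08,0,0,0,0],[0,0,-0.13,0,0,0,0],[0,0,-0.13,0,0,0,0],[0,0,-0.13,0,0,0,0],[0,0,-0.13,0,0,0,0],[0,0,-0.13,0,0,0,0]]]}}

```text
t: 3.17
tcp_pos: [657.9, -10.7, 74.0]
ee_rot: [0.001, -0.116, 0.993, -0.0]
wrist_force: [-0.3, 0.1, 1.0]
width: 0.1
```

Call:
{"op": "move_arm", "data": {"moves": [[[0.006,-0.006,0,0,0,0,0],[0.006,-0.006,-0.025,0,0,0,0],[0.006,-0.006,-0.049,0,0,0,0],[0.006,-0.006,-0.049,0,0,0,0],[0.006,-0.006,-0.049,0,0,0,0]]]}}

```text
t: 3.58
tcp_pos: [664.2, -17.8, 24.9]
ee_rot: [0.001, -0.116, 0.993, -0.0]
wrist_force: [-1.2, -0.0, 0.7]
width: -0.0
```

```bash
python3 - <<'E'
from h import *
ims=[]
for c,(x,y) in(("top",(170,160)),("side",(150,180))):
    im,_=manip.grab_frame(c); ims.append(cv2.resize(im[y:y+130,x:x+190,::-1],(760//2*1,260),interpolation=cv2.INTER_CUBIC))
cv2.imwrite("pics/a.png",np.hstack(ims)); o=manip.observe(); print(o["tcp_pos"],o["wrist_force"])
E
```

```text
[665.58698688 -17.85763752  26.21447969] [-0.07520749  0.07280077  0.49156287]
```

View pics/a.png

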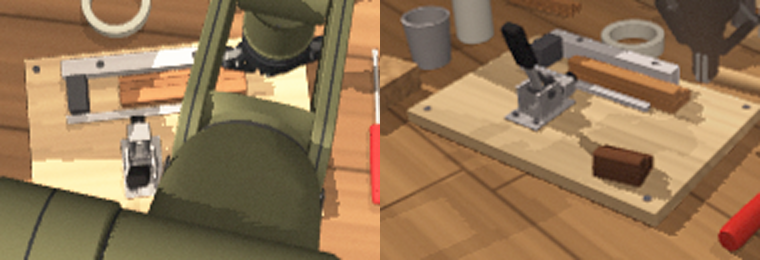

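The side crop shows the closed fingers at (700,70), just right of the moulding's free end at (685,100) and clear of everything else. I'll push along the channel now.

Call:
{"op": "move_arm", "data": {"moves": [[[-0.0014,0.006,0,0,0,0,0],[-0.0028,0.012,0,0,0,0,0],[-0.0041,0.0175,0,0,0,0,0],[-0.0055,0.023,0,0,0,0,0],[-0.0067,0.028,0,0,0,0,0],[-0.0078,0.033,0,0,0,0,0],[-0.009,0.038,0,0,0,0,0],[-0.0102,0.043,0,0,0,0,0],[-0.0114,0.048,0,0,0,0,0],[-0.0114,0.048,0,0,0,0,0]]]}}

```text
t: 4.52
tcp_pos: [651.4, 31.6, 23.4]
ee_rot: [-0.0, -0.116, 0.993, 0.0]
wrist_force: [1.0, 0.5, -1.0]
width: -0.0
```

Now 2 mm steps, watching for the stop's reaction force.

Call:
{"op": "move_arm", "data": {"moves": [[[-0.0005,0.002,0.001,0,0,0,0],[-0.001,0.004,0.001,0,0,0,0],[-0.0014,0.006,0.001,0,0,0,0],[-0.0014,0.006,0.001,0,0,0,0]]]}}

```text
t: 4.85
tcp_pos: [650.5, 36.6, 24.6]
ee_rot: [-0.0, -0.116, 0.993, 0.0]
wrist_force: [0.0, -0.3, 0.8]
width: -0.2
```

Call:
{"op": "move_arm", "data": {"moves": [[[-0.0005,0.002,0,0,0,0,0],[-0.001,0.004,0,0,0,0,0],[-0.001,0.004,0,0,0,0,0]]]}}

```text
t: 5.1
tcp_pos: [649.4, 40.8, 24.5]
ee_rot: [-0.0, -0.116, 0.993, 0.0]
wrist_force: [-0.4, 0.3, -0.6]
width: -0.0
```

```bash
python3 - <<'E'
from h import *
im,_=manip.grab_frame("side")
for q in("moulding_head","moulding_tail","end_stop"): print(q,[(w("side",r["centre"]).round(1),r["score"]) for r in manip.place_of("side",q)[:2]])
cv2.imwrite("pics/b.png",cv2.resize(im[170:300,150:340,::-1],(760,520),interpolation=cv2.INTER_CUBIC))
o=manip.observe(); print(o["tcp_pos"],o["wrist_force"])
E
```

```text
moulding_head [(array([622. , 165.4,  29.2]), 0.74), (array([724.2, 457.7,  10.3]), 0.73)]
moulding_tail [(array([656.9,  12.4,  32.1]), 0.88), (array([ 521.7, -402.4,   18.9]), 0.72)]
end_stop [(array([610.9, 208.5,  35.9]), 0.73)]
[649.55546086  40.37795793  24.54971317] [0.59528994 0.75297754 0.2792983 ]
```

View pics/b.png

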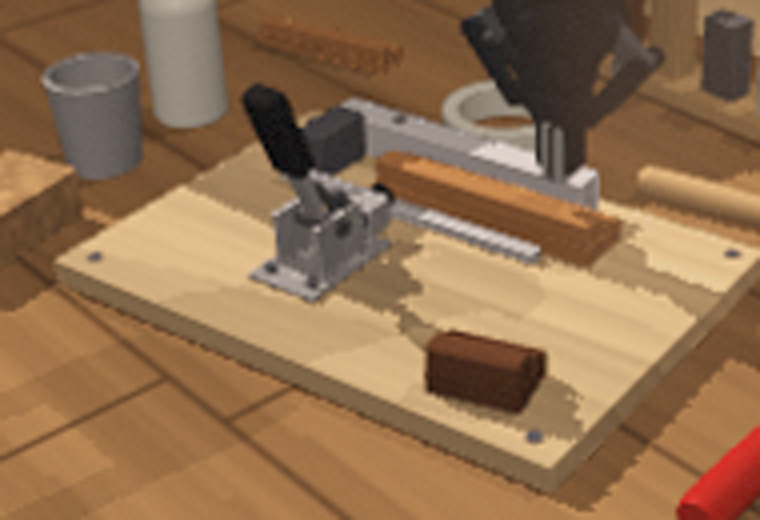

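The picture shows the moulding unmoved, with its tail still at (605,240), while the fingertips appear at (560,178), apparently above or behind it. I'll check the reported TCP against the camera.

```bash
python3 - <<'E'
from h import *
c=manip.camera_params("side");P=np.linalg.inv(c["pose"]);K=np.array(c["mtx"])
def pr(p): return cv2.projectPoints(np.array([p],float),cv2.Rodrigues(P[:3,:3])[0],P[:3,3],K,np.array([c["k1"],0,0,0.]))[0].ravel().round(1)
print("tcp px",pr(manip.observe()["tcp_pos"]),"tail",pr([657,13,33]),"stop",pr([612,208,33]))
im,d=manip.grab_frame("side");X=cloud("side",d)
for v in range(196,222,2): print(v,im[v,289].tolist(),X[v,289].round().tolist(),X[v,286].round().tolist())
print("board of moulding", [(w("side",r["centre"]).round(1),round(r["score"],2)) for r in manip.spot_in("side","moulding")])
o=manip.observe();print(o["joints"],o["tcp_pos"],o["t"])
E
```

```text
tcp px [289.9 227.7] tail [300.1 227.7] stop [235.6 206.8]
196 [58, 48, 43] [640.0, 33.0, 117.0] [637.0, 40.0, 116.0]
198 [57, 47, 43] [639.0, 32.0, 113.0] [636.0, 39.0, 112.0]
200 [52, 42, 38] [638.0, 31.0, 108.0] [637.0, 40.0, 105.0]
202 [105, 96, 91] [639.0, 32.0, 102.0] [637.0, 40.0, 100.0]
204 [115, 107, 100] [640.0, 34.0, 96.0] [637.0, 40.0, 95.0]
206 [116, 108, 101] [639.0, 32.0, 92.0] [637.0, 41.0, 89.0]
208 [117, 110, 102] [639.0, 32.0, 86.0] [638.0, 42.0, 83.0]
210 [120, 112, 105] [640.0, 34.0, 80.0] [639.0, 42.0, 77.0]
212 [116, 107, 99] [640.0, 33.0, 75.0] [637.0, 40.0, 73.0]
214 [117, 108, 101] [640.0, 34.0, 69.0] [638.0, 42.0, 67.0]
216 [132, 120, 115] [669.0, 63.0, 41.0] [666.0, 71.0, 39.0]
218 [131, 119, 115] [669.0, 63.0, 35.0] [668.0, 73.0, 31.0]
220 [180, 121, 72] [656.0, 50.0, 39.0] [641.0, 45.0, 48.0]
board of moulding [(array([ 581.9, -372.5,   27.3]), 0.98), (array([627. ,  64. ,  37.8]), 0.82), (array([729.3, 386.7,  15. ]), 0.64)]
[-2.79696643e-03  5.61639349e-01  1.53625261e+00 -7.82054196e-05
  1.04364421e+00 -1.80567458e+00] [649.57321477  40.35555363  24.54791437] 5.4
```

The depth image shows the fingertips really end at z≈66 at that place, while the state says 24.5. The fence is visible behind and below them, and no contact force was felt. The board heights agree with the camera, so the reported TCP z is about 41 mm too low. x and y agree. I'll back off, then descend using the camera and the force reading.

Call:
{"op": "move_arm", "data": {"moves": [[[-0.0,0.0,0.01,0,0,0,0],[0.008,-0.034,0.01,0,0,0,0],[0.0145,-0.061,0.01,0,0,0,0],[0.0145,-0.061,0.0,0,0,0,0],[0.0145,-0.061,-0.008,0,0,0,0],[0.0145,-0.061,-0.016,0,0,0,0],[0.0145,-0.061,-0.016,0,0,0,0],[0.0145,-0.061,-0.016,0,0,0,0]]]}}

```text
t: 6.07
tcp_pos: [662.7, -19.5, 7.6]
ee_rot: [-0.001, -0.116, 0.993, 0.0]
wrist_force: [-0.2, -0.4, 1.0]
width: 0.4
```

```bash
cat > tip.py <<'E'
from h import *
o=manip.observe();t=o["tcp_pos"]
im,d=manip.grab_frame("side");X=cloud("side",d)
m=(d>0)&(np.hypot(X[...,0]-t[0],X[...,1]-t[1])<22)&(X[...,2]>t[2]-20)&(X[...,2]<t[2]+100)&(np.ptp(im.astype(int),axis=2)<25)
p=X[m]; print("tcp",t.round(1) if hasattr(t,'round') else t,"F",o["wrist_force"],"n",len(p),"lowest z",np.percentile(p[:,2],[0,3,10]).round(1),"xy mean",p[:,:2].mean(0).round(1),"y range",np.percentile(p[:,1],[2,98]).round(1))
cv2.imwrite("pics/last.png",cv2.resize(im[170:300,150:340,::-1],(760,520),interpolation=cv2.INTER_CUBIC))
E
python3 tip.py
```

```text
tcp [662.7 -19.5   7.6] F [-0.21504369 -0.42820008  0.99295195] n 94 lowest z [52.8 54.2 58. ] xy mean [653.3 -21.9] y range [-35.8  -3.9]
```

Call:
{"op": "move_arm", "data": {"moves": [[[0,0,-0.005,0,0,0,0],[0,0,-0.01,0,0,0,0],[0,0,-0.015,0,0,0,0],[0,0,-0.02,0,0,0,0],[0,0,-0.022,0,0,0,0],[0,0,-0.022,0,0,0,0]]]}}

```text
t: 6.62
tcp_pos: [663.2, -20.5, -14.4]
ee_rot: [-0.001, -0.116, 0.993, 0.0]
wrist_force: [0.2, -0.4, -0.0]
width: 0.3
```

```bash
python3 tip.py
```

```text
tcp [663.2 -20.5 -14.4] F [ 0.21110209 -0.44993999 -0.0472311 ] n 143 lowest z [28.7 32.8 35.7] xy mean [654.3 -22.7] y range [-39.2  -8.4]
```

View pics/last.png

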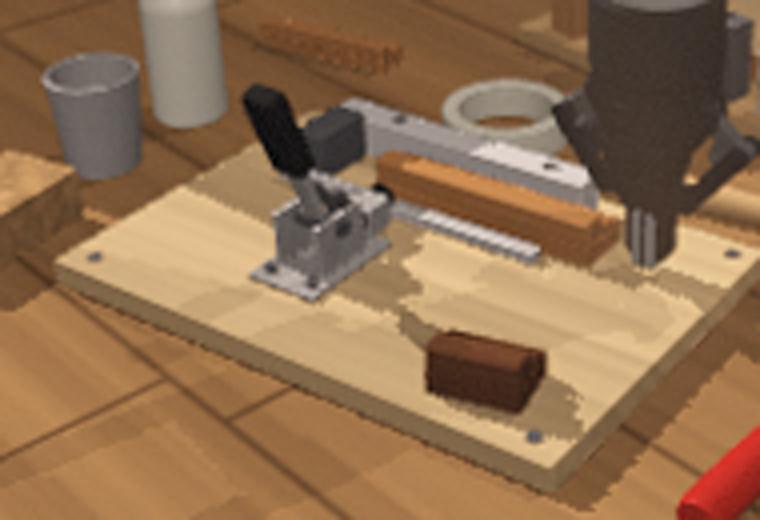

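The fingertips (650,260) now stand just right of the moulding's end (610,240), close above the board. Pushing again.

Call:
{"op": "move_arm", "data": {"moves": [[[-0.0014,0.006,0,0,0,0,0],[-0.0028,0.012,0,0,0,0,0],[-0.0041,0.0175,0,0,0,0,0],[-0.0055,0.023,0,0,0,0,0],[-0.0067,0.028,0,0,0,0,0],[-0.0078,0.033,0,0,0,0,0],[-0.009,0.038,0,0,0,0,0],[-0.0102,0.043,0,0,0,0,0],[-0.0114,0.048,0,0,0,0,0],[-0.0114,0.048,0,0,0,0,0]]]}}

```text
t: 7.5
tcp_pos: [652.3, 28.7, -13.4]
ee_rot: [-0.0, -0.116, 0.993, 0.0]
wrist_force: [0.1, -0.3, -0.1]
width: 0.2
```

Call:
{"op": "move_arm", "data": {"moves": [[[-0.0005,0.002,0,0,0,0,0],[-0.001,0.004,0,0,0,0,0],[-0.0014,0.006,0,0,0,0,0],[-0.0014,0.006,0,0,0,0,0]]]}}

```text
t: 7.83
tcp_pos: [651.2, 33.7, -13.4]
ee_rot: [-0.0, -0.116, 0.993, 0.0]
wrist_force: [0.7, -0.6, 0.3]
width: 0.0
```

```bash
cat > loc.py <<'E'
from h import *
im,_=manip.grab_frame("side")
y=.232;J=np.array([[np.cos(y),-np.sin(y)],[np.sin(y),np.cos(y)]])
for q in("moulding_head","moulding_tail"):
    for r in manip.place_of("side",q)[:2]:
        p=w("side",r["centre"]); print(q,p.round(1),"jig",(J.T@(p[:2]-[574,95.5])).round(1),round(r["score"],2))
cv2.imwrite("pics/last.png",cv2.resize(im[170:300,150:340,::-1],(760,520),interpolation=cv2.INTER_CUBIC))
E
python3 loc.py
```

```text
moulding_head [616.7 205.3  34.1] jig [66.9 97.1] 0.8
moulding_head [ 6.265e+02 -1.620e+02 -4.000e-01] jig [  -8.2 -262.6] 0.64
moulding_tail [ 521.3 -401.5   22.8] jig [-165.6 -471.5] 0.86
moulding_tail [651.2  45.9  36.6] jig [ 63.8 -66. ] 0.83
```

Moved well and nearly home. I'll keep pushing until the force rises.

Call:
{"op": "move_arm", "data": {"moves": [[[-0.0005,0.002,0,0,0,0,0],[-0.0009,0.004,0,0,0,0,0],[-0.0009,0.004,0,0,0,0,0]]]}}

```text
t: 8.23
tcp_pos: [650.7, 36.9, -13.5]
ee_rot: [0.0, -0.116, 0.993, -0.001]
wrist_force: [1.0, -3.1, -0.4]
width: 0.4
```

Call:
{"op": "move_arm", "data": {"moves": [[[-0.0005,0.002,0,0,0,0,0],[-0.0005,0.002,0,0,0,0,0],[-0.0005,0.002,0,0,0,0,0]]]}}

```text
t: 8.48
tcp_pos: [651.4, 37.1, -13.1]
ee_rot: [0.001, -0.116, 0.993, -0.002]
wrist_force: [2.7, -8.1, -1.1]
width: 0.4
```

The stop reacts with 8 N, and the TCP is at jig y −74.6, as predicted for home. Backing off, then rising.

Call:
{"op": "move_arm", "data": {"moves": [[[0.002,-0.01,0,0,0,0,0],[0.005,-0.02,0,0,0,0,0],[0.005,-0.02,0.02,0,0,0,0],[0.005,-0.02,0.06,0,0,0,0],[0.005,-0.02,0.1,0,0,0,0],[0.005,-0.02,0.14,0,0,0,0],[0.005,-0.02,0.16,0,0,0,0],[0.005,-0.02,0.16,0,0,0,0]]]}}

```text
t: 9.15
tcp_pos: [659.1, 19.2, 153.4]
ee_rot: [0.006, -0.116, 0.993, -0.0]
wrist_force: [0.5, 0.6, -0.0]
width: 0.0
```

```bash
python3 loc.py; python3 tip.py
```

```text
moulding_head [613.5 207.6  34.2] jig [ 64.2 100. ] 0.97
moulding_head [725.7 459.1  10.3] jig [231.2 319. ] 0.8
moulding_tail [650.1  52.7  35. ] jig [ 64.3 -59.1] 0.84
moulding_tail [ 521.4 -401.3   21.2] jig [-165.5 -471.4] 0.62
tcp [654.   19.4 145.9] F [ 0.85511929 -0.35360146 -0.52283441] n 327 lowest z [187.  192.1 197.2] xy mean [646.5  14. ] y range [ 1.1 35.7]
```

View pics/last.png

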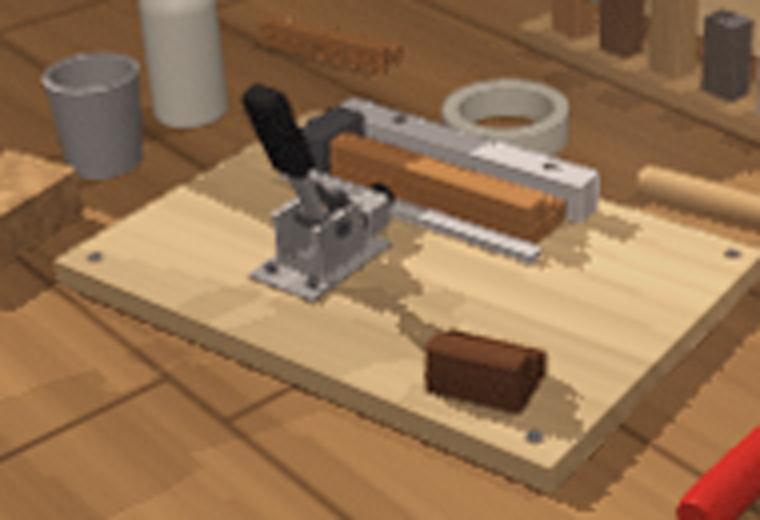

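The moulding sits against the stop in the picture: its left end is at (335,150) by the dark block, and the network gives the head at jig y 100.0. Next I go behind the handle.

Call:
{"op": "move_arm", "data": {"moves": [[[-0.194,0.091,0.005,0,0,0,0],[-0.194,0.091,0.005,0,0,0,0],[-0.194,0.091,0.005,0,0,0,0],[-0.194,0.091,0.005,0,0,0,0],[-0.194,0.091,0.005,0,0,0,0],[-0.194,0.091,0.005,0,0,0,0],[-0.194,0.091,0.005,0,0,0,0],[-0.194,0.091,0.005,0,0,0,0],[-0.194,0.091,0.005,0,0,0,0]]]}}

```text
t: 10.1
tcp_pos: [462.2, 110.2, 151.1]
ee_rot: [0.0, -0.116, 0.993, -0.0]
wrist_force: [0.1, -0.1, -0.0]
width: -0.0
```

```bash
python3 tip.py
```

```text
tcp [462.2 110.2 151.1] F [ 0.14857173 -0.14974736 -0.02076864] n 360 lowest z [190.8 194.3 200.1] xy mean [455.5 103.6] y range [ 92.3 124.3]
```

Call:
{"op": "move_arm", "data": {"moves": [[[0,0,-0.035,0,0,0,0],[0,0,-0.065,0,0,0,0],[0,0,-0.073,0,0,0,0],[0,0,-0.073,0,0,0,0],[0,0,-0.073,0,0,0,0]]]}}

```text
t: 10.57
tcp_pos: [461.7, 110.1, 78.4]
ee_rot: [-0.0, -0.115, 0.993, -0.0]
wrist_force: [0.0, -0.1, -0.6]
width: 0.2
```

```bash
python3 tip.py
```

```text
tcp [461.7 110.1  78.4] F [ 0.01141229 -0.12842056 -0.55469263] n 300 lowest z [119.2 124.3 129.2] xy mean [455.  103.4] y range [ 91.4 121.9]
```

View pics/last.png

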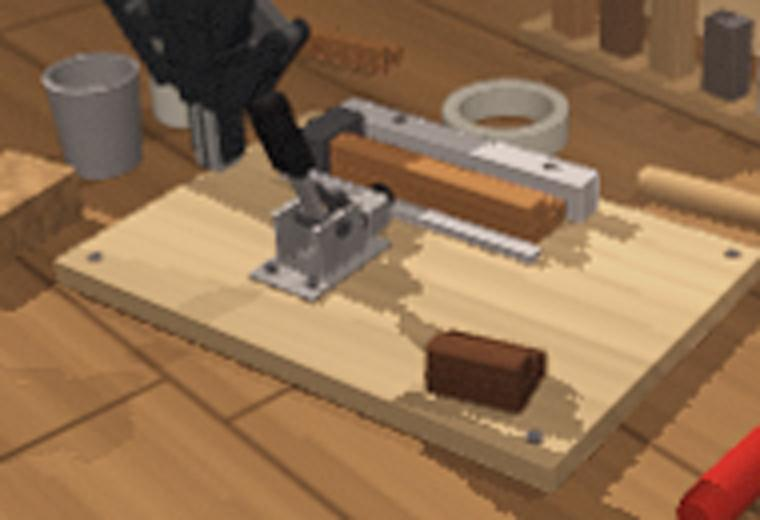

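The fingertips (215,160) stand just behind the handle's grip (280,130), clear of the board and the offcut. Pushing it over along its arc.

Call:
{"op": "move_arm", "data": {"moves": [[[0.01,0.0024,0,0,0,0,0],[0.02,0.0047,0,0,0,0,0],[0.028,0.0066,0.001,0,0,0,0],[0.036,0.0085,0.002,0,0,0,0],[0.044,0.0104,0.003,0,0,0,0],[0.052,0.0123,0.004,0,0,0,0],[0.06,0.0142,0.004,0,0,0,0],[0.068,0.016,0.004,0,0,0,0],[0.076,0.018,0.003,0,0,0,0],[0.084,0.0198,0.001,0,0,0,0]]]}}

```text
t: 11.45
tcp_pos: [542.6, 129.6, 80.3]
ee_rot: [-0.003, -0.116, 0.993, -0.001]
wrist_force: [-7.6, -2.3, 2.8]
width: -0.0
```

Call:
{"op": "move_arm", "data": {"moves": [[[0.007,0.0016,-0.004,0,0,0,0],[0.014,0.0033,-0.008,0,0,0,0],[0.02,0.0047,-0.012,0,0,0,0],[0.026,0.006,-0.017,0,0,0,0],[0.031,0.0073,-0.023,0,0,0,0],[0.036,0.0085,-0.029,0,0,0,0],[0.036,0.0085,-0.029,0,0,0,0]]]}}

```text
t: 12.03
tcp_pos: [582.6, 139.3, 49.3]
ee_rot: [0.001, -0.116, 0.993, 0.0]
wrist_force: [-0.1, -1.0, -0.4]
width: 0.1
```

```bash
python3 tip.py
```

```text
tcp [582.6 139.3  49.3] F [-0.14609702 -1.02649448 -0.40949539] n 477 lowest z [29.5 34.6 40.7] xy mean [579.1 133. ] y range [121.1 149. ]
```

View pics/last.png

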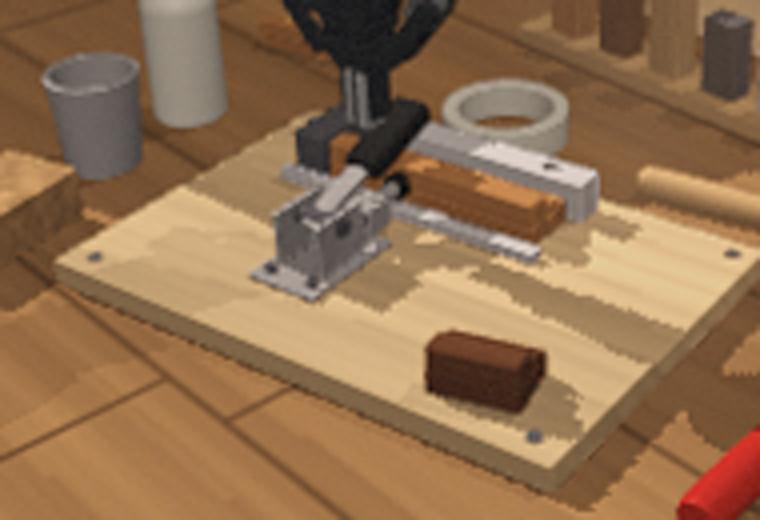

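The handle has snapped over. It lies forward (395,140), and the pad (397,185) is against the moulding. I'll retreat upwards and back, then check.

Call:
{"op": "move_arm", "data": {"moves": [[[-0.003,0,0.02,0,0,0,0],[-0.01,0,0.06,0,0,0,0],[-0.02,0,0.1,0,0,0,0],[-0.06,-0.01,0.12,0,0,0,0],[-0.1,-0.02,0.12,0,0,0,0],[-0.1,-0.02,0.12,0,0,0,0],[-0.1,-0.02,0.12,0,0,0,0]]]}}

```text
t: 12.67
tcp_pos: [477.5, 118.3, 171.1]
ee_rot: [-0.0, -0.116, 0.993, 0.0]
wrist_force: [-0.6, 0.1, -0.2]
width: 0.4
```

```bash
python3 loc.py; python3 - <<'E'
from h import *
for q in("handle_grip","clamp_pad"):
    print(q,[(w("side",r["centre"]).round(1),round(r["score"],2)) for r in manip.place_of("side",q)[:2]])
y=.232;J=np.array([[np.cos(y),-np.sin(y)],[np.sin(y),np.cos(y)]])
a=1.25;print("expected locked grip",(J@[-35+75*np.sin(a),40]+[574,95.5]).round(1),round(48+75*np.cos(a),1), "at t",manip.observe()["t"],manip.observe()["wrist_force"])
E
```

```text
moulding_head [611.9 205.1  31.9] jig [62.1 97.9] 0.84
moulding_head [ 728.2 -317.2   20.6] jig [  55.1 -437.1] 0.78
moulding_tail [651.6  50.3  33.3] jig [ 65.1 -61.8] 0.87
moulding_tail [758.4 338.9  12.6] jig [235.4 194.5] 0.81
handle_grip [(array([600. , 143.8,  73.8]), 0.81)]
clamp_pad [(array([599.7, 141.6,  34.5]), 0.46), (array([617.4, 206.8,  31.6]), 0.31)]
expected locked grip [600.  142.7] 71.6 at t 12.9167 [0.00985629 0.18533322 0.67615607]
```

View pics/last.png

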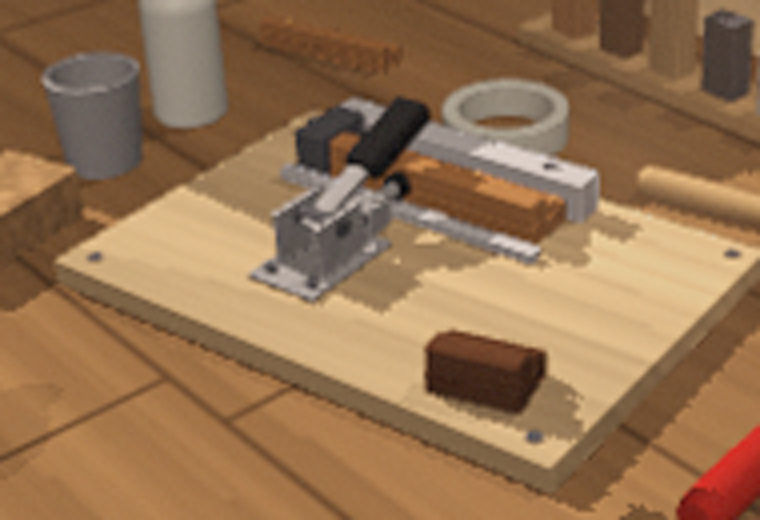

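The handle stays locked with the arm clear: the grip measures (600,144,74) against (600,143,72) expected. The moulding is against the stop and the pad is on it. Handing in.

```bash
python3 -c "
from cell import manip
print(manip.sign_off())"
```

```text
the job is handed in; nothing more can be done
None
```

I pushed the moulding home against the stop with closed fingertips, then pushed the clamp handle over its dead point, where it snapped into lock. I withdrew the arm and handed in at about 13 s; no verdict was reported.

**Last checks**
- **Moulding:** the fingers felt about 8 N of reaction at the stop. The camera put the moulding's left end at jig y 100.0 mm before clamping and 97.9 mm after. The limit is 95 mm and the network is good to about 4 mm, so that change is within its error.
- **Clamp:** the handle grip measured (600, 144, 74) mm, against (600, 143, 72) mm expected when locked.
- **Pad force:** I could not measure it. In the picture the pad touches the moulding.
- **Other things:** those in the last picture looked unmoved; I did not measure them.

**What disagreed**
- **First push missed:** the reported TCP height read about 41 mm lower than the real fingertips, so the first push passed over the moulding without touching it. The depth image showed this, and I worked from the corrected height after that.
- **Stale reading:** a tip-height reading during the handle push (about 30 mm) was false, because it picked up the grey clamp instead of the fingers.

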